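Put the washed implements away in the bench drawer

ROBOT

A 6-joint arm with a two-finger parallel gripper is mounted at the origin on the work surface. World frame = base frame: x ahead of the robot, y to its left, z up, the work surface at z = 0. Lengths are in m, angles in degrees, forces in N, time in s.
With the tool pointing down it reaches from about 0.325 to 0.85 m from the base axis. Payload 15.5 kg.
Tool frame: the origin (TCP) lies at the very end of the fingers, on their centre line; the grasp point (between the pads) lies arm.grip_depth behind it (arm.grip_depth is the distance from the TCP to the grasp point, in m); z points along the fingers, y is the line along which they close (so a half turn about z gives the same grasp; the last joint's range is limited). The gripper opens to 91 mm and grips with 3 to 60 N. Pads are 32 mm wide; open, the fingers measure 118 mm over their backs; the gripper's body (76 mm by 178 mm) begins 60 mm behind the grasp point.
Start: joints at [-80.472, 28.281, 77.091, -0, 74.628, -5.472], TCP at [0.162, -0.604, 0.214] pointing down, gripper open.
Joint ranges: [-166.48, 166.48], [-47.26, 123.95], [12.59, 153.08], [-70.14, 250.14], [6.76, 159.57], [-176.63, 176.63]. Speed limits (degrees/s): [108.29, 108.29, 147.25, 172.46, 172.46, 172.46].

INTERFACE

Orientations are given as a 3x3 rotation matrix whose columns are the frame's x, y, z axes.
In Python, from rig import arm gives the robot as it stands. Calls block until the motion is done:
- arm.move_to(position, orientation): joint-space move of the TCP to a pose.
- arm.move_l(position, orientation=None, feed=0.15): straight line of the TCP; orientation=None keeps the orientation; feed is the mean speed in m/s.
- arm.move_joints(angles): joint-space move.
- arm.grip(opening): finger opening in m; the grip force is fixed at half the most; returns when the fingers have stopped.
- arm.sleep(seconds).
- arm.solve_ik(position, orientation): joint angles nearest the present ones, or None.
- arm.snapshot(name): name is "side" or "top"; returns the picture (420x560x3 uint8, red, green, blue); there is no depth.
- arm.get_calibration(name): a dict with "intrinsics" (3x3 intrinsics, pixels), "cam_to_world" (4x4, takes a point from camera to world coordinates). Camera axes: x right, y down, z forward; pixel columns grow to the right and rows downward; lengths in m; the calibration is good to about 2 mm. A picture is of the moment at which its call begins. get_calibration takes no time and is no camera call.
A pose or a line that the arm cannot do raises arm.Unreachable and nothing moves.
- arm.sign_off(): hands the job in; it is judged then, once.
Readings, each from a call of its own:
- arm.current_t(): time.
- arm.current_joint_positions(): joint angles.
- arm.current_dq(): joint speeds.
- arm.current_tau(): joint torques, N m.
- arm.current_ee_pos(): TCP position.
- arm.current_tool_rot(): TCP orientation.
- arm.current_force(): force on the tool from outside, world axes, zero at the start.
- arm.current_torque(): the same for the moment, N m.
- arm.current_width(): finger opening in m.
- arm.current_grasp_force(): force on a finger pad.
Only numpy, scipy, OpenCV 4.12 (cv2) and the standard library are available. Lean on these libraries where they do the work, as an engineer would, in place of code of your own. Each camera call takes 0.05 s, during which the arm holds its last target. There are 200 camera calls.

TASK

Pull the bench drawer fully open, then take the washed spatulas and test-tube holders out of the wire draining basket and lay each one flat in a compartment of its own: spatulas in blue-lined compartments, test-tube holders in orange-lined ones, all with the blade or jaw end towards the back of the drawer. When the basket is empty and everything lies in its place, push the drawer fully shut. Leave the bottles, jar, flask and mortar on the bench where they stand.

Things in the scene. Friction and masses are not known exactly. Their poses are not given: they have to be found in the camera images.
- drawer (a joint): The one drawer of a low white bench-top unit. Value in m: 0 = fully shut, 0.22 = fully open (end stop). About 2 N of friction; it stays where left. Its sides, 332 mm apart inside, and back are 40 mm deep. Inside, six compartments lie side by side, each 212 mm long front to back, 46 mm wide, centres 52 mm apart; the three at the unit's +y are lined BLUE, the three at -y ORANGE.
- unit: The fixed drawer unit, 372 mm wide, 260 deep, 92 high. Origin: bottom middle of its front face, on the bench; x from the front to the back of the unit (drawer opens along -x), y to its left seen from the robot, z up. The drawer's grey front panel, 16 mm thick, 366 wide, from 14 to 78 mm above the bench, stands before that face. Its partitions: 22 mm high, 6 thick, only on the first and last 55 mm.
- drawer_handle (a point): Middle of the drawer's bar handle: round steel, 10 mm thick, 120 long, along the unit's y, 54 mm above the bench, 42 mm clear (centre line) of the front panel, held at its ends; pinch or hook it from above. Moves with the drawer; axes as the unit's. Compartment floor centres from here: x +164, z -35 mm; y +130, +78, +26 (blue), -26, -78, -130 (orange).
- basket: Fixed wire draining basket, 240 x 354 mm outside, 4 mm walls, rim 50 mm above the bench, flat inner floor 6 mm above the bench, open at the top. Origin: on the bench under the middle of its far 354 mm side; the basket reaches 240 mm from there along its -x (towards the robot) and 177 mm to either side along its y.
- spatula1: Ointment spatula, rigid, 170 mm long: wooden handle 82 mm long, 18 wide, 14 thick (85 to 3 mm behind the origin), then a steel blade 20 mm wide, 3 thick, at mid thickness; 65 g, centre of mass some 15 mm behind the origin. Origin: middle of length and thickness; x along it to the blade tip, z through its thickness. Either face may be up. None if absent in this start.
- spatula2: Another ointment spatula, the same as spatula1; None if absent.
- spatula3: Another ointment spatula, the same as spatula1; None if absent.
- clamp1: Wooden test-tube holder (two laths and a spring), rigid, 170 mm long, 21 to 24 wide, 16 thick, 45 g. Jaw end: a round dark opening lined with cork; a steel pin marks the middle. Origin: middle of length, width and thickness; x along it to the jaw end, z through its thickness. Either face may be up. None if absent in this start.
- clamp2: Another test-tube holder, the same as clamp1; None if absent.
- clamp3: Another test-tube holder, the same as clamp1; None if absent.
- amber_bottle: Brown reagent bottle, 64 mm across, 125 mm high; loose bystander, leave alone. Origin: centre of its underside.
- flask: Conical glass flask, 84 mm across, 135 mm high; loose bystander, leave alone. Origin: centre of its underside.
- salt_jar: Glass jar with white lid, 72 mm across, 85 mm high; loose bystander, leave alone. Origin: centre of its underside.
- mortar: White porcelain mortar, 112 mm across, 62 mm high; loose bystander, leave alone. Origin: centre of its underside.
- drop_bottle: Small brown bottle, 36 mm across, 68 mm high; loose bystander, leave alone. Origin: centre of its underside.

How it is judged (in metres and radians):
On the way, in this order (a step that is already met when the one before it is completed fails the run):
1. the drawer is pulled open (value of joint drawer above 0.18 m), for 0.2 s.
2. with the drawer open, every implement lies flat in a compartment of its own and of its kind, working end to the back (value of joint drawer above 0.15 m and (y of spatula1 in the frame of drawer_handle between 0.109 and 0.151 m or y of spatula1 in the frame of drawer_handle between 0.057 and 0.099 m or y of spatula1 in the frame of drawer_handle between 0.005 and 0.047 m) and x of spatula1 in the frame of drawer_handle between 0.139 and 0.189 m and z of each of spatula1, spatula2, spatula3, clamp1, clamp2, clamp3 in the frame of drawer_handle below -0.02 m and angle between the x axis of each of spatula1, spatula2, spatula3, clamp1, clamp2, clamp3 and the x axis of drawer_handle, either way round below 0.22 rad and x of drawer_handle in the frame of spatula1 below -0.05 m and (y of spatula2 in the frame of drawer_handle between 0.109 and 0.151 m or y of spatula2 in the frame of drawer_handle between 0.057 and 0.099 m or y of spatula2 in the frame of drawer_handle between 0.005 and 0.047 m) and x of spatula2 in the frame of drawer_handle between 0.139 and 0.189 m and x of drawer_handle in the frame of spatula2 below -0.05 m and (y of spatula3 in the frame of drawer_handle between 0.109 and 0.151 m or y of spatula3 in the frame of drawer_handle between 0.057 and 0.099 m or y of spatula3 in the frame of drawer_handle between 0.005 and 0.047 m) and x of spatula3 in the frame of drawer_handle between 0.139 and 0.189 m and x of drawer_handle in the frame of spatula3 below -0.05 m and (y of clamp1 in the frame of drawer_handle between -0.047 and -0.005 m or y of clamp1 in the frame of drawer_handle between -0.099 and -0.057 m or y of clamp1 in the frame of drawer_handle between -0.151 and -0.109 m) and x of clamp1 in the frame of drawer_handle between 0.139 and 0.189 m and x of drawer_handle in the frame of clamp1 below -0.05 m and (y of clamp2 in the frame of drawer_handle between -0.047 and -0.005 m or y of clamp2 in the frame of drawer_handle between -0.099 and -0.057 m or y of clamp2 in the frame of drawer_handle between -0.151 and -0.109 m) and x of clamp2 in the frame of drawer_handle between 0.139 and 0.189 m and x of drawer_handle in the frame of clamp2 below -0.05 m and (y of clamp3 in the frame of drawer_handle between -0.047 and -0.005 m or y of clamp3 in the frame of drawer_handle between -0.099 and -0.057 m or y of clamp3 in the frame of drawer_handle between -0.151 and -0.109 m) and x of clamp3 in the frame of drawer_handle between 0.139 and 0.189 m and x of drawer_handle in the frame of clamp3 below -0.05 m and horizontal distance between spatula1 and spatula2 above 0.036 m and horizontal distance between each of spatula1, spatula2 and spatula3 above 0.036 m and horizontal distance between clamp1 and clamp2 above 0.036 m and horizontal distance between each of clamp1, clamp2 and clamp3 above 0.036 m), for 0.3 s.
At the end, for the whole second after the job is handed in: Drawer shut within 8 mm; each implement present at rest, flat on the floor of its own compartment (spatulas blue, holders orange), within 21 mm sideways, 25 mm lengthways and 0.22 rad of the compartment's centre and direction, blade or jaw end to the back (value of joint drawer below 0.008 m and (y of spatula1 in the frame of drawer_handle between 0.109 and 0.151 m or y of spatula1 in the frame of drawer_handle between 0.057 and 0.099 m or y of spatula1 in the frame of drawer_handle between 0.005 and 0.047 m) and x of spatula1 in the frame of drawer_handle between 0.139 and 0.189 m and z of each of spatula1, spatula2, spatula3, clamp1, clamp2, clamp3 in the frame of drawer_handle below -0.02 m and angle between the x axis of each of spatula1, spatula2, spatula3, clamp1, clamp2, clamp3 and the x axis of drawer_handle, either way round below 0.22 rad and x of drawer_handle in the frame of spatula1 below -0.05 m and (y of spatula2 in the frame of drawer_handle between 0.109 and 0.151 m or y of spatula2 in the frame of drawer_handle between 0.057 and 0.099 m or y of spatula2 in the frame of drawer_handle between 0.005 and 0.047 m) and x of spatula2 in the frame of drawer_handle between 0.139 and 0.189 m and x of drawer_handle in the frame of spatula2 below -0.05 m and (y of spatula3 in the frame of drawer_handle between 0.109 and 0.151 m or y of spatula3 in the frame of drawer_handle between 0.057 and 0.099 m or y of spatula3 in the frame of drawer_handle between 0.005 and 0.047 m) and x of spatula3 in the frame of drawer_handle between 0.139 and 0.189 m and x of drawer_handle in the frame of spatula3 below -0.05 m and (y of clamp1 in the frame of drawer_handle between -0.047 and -0.005 m or y of clamp1 in the frame of drawer_handle between -0.099 and -0.057 m or y of clamp1 in the frame of drawer_handle between -0.151 and -0.109 m) and x of clamp1 in the frame of drawer_handle between 0.139 and 0.189 m and x of drawer_handle in the frame of clamp1 below -0.05 m and (y of clamp2 in the frame of drawer_handle between -0.047 and -0.005 m or y of clamp2 in the frame of drawer_handle between -0.099 and -0.057 m or y of clamp2 in the frame of drawer_handle between -0.151 and -0.109 m) and x of clamp2 in the frame of drawer_handle between 0.139 and 0.189 m and x of drawer_handle in the frame of clamp2 below -0.05 m and (y of clamp3 in the frame of drawer_handle between -0.047 and -0.005 m or y of clamp3 in the frame of drawer_handle between -0.099 and -0.057 m or y of clamp3 in the frame of drawer_handle between -0.151 and -0.109 m) and x of clamp3 in the frame of drawer_handle between 0.139 and 0.189 m and x of drawer_handle in the frame of clamp3 below -0.05 m and horizontal distance between spatula1 and spatula2 above 0.036 m and horizontal distance between each of spatula1, spatula2 and spatula3 above 0.036 m and horizontal distance between clamp1 and clamp2 above 0.036 m and horizontal distance between each of clamp1, clamp2 and clamp3 above 0.036 m and linear speed of each of spatula1, spatula2, spatula3, clamp1, clamp2, clamp3 below 0.03 m/s); the robot touches nothing.
It fails at once if a bottle, jar, flask or the mortar was shifted by more than 50 mm or knocked over (distance of any of amber_bottle, flask, salt_jar, mortar, drop_bottle from where it was at the start of the episode above 0.05 m or angle between any of amber_bottle, flask, salt_jar, mortar, drop_bottle's own z axis and vertical above 0.6 rad).
Of spatula1, spatula2, spatula3, clamp1, clamp2, clamp3 only 4 to 6 are there at a start; the rules pass over those that are not, and their reading is None.
At some moment in a run one of spatula2, spatula3, clamp1, clamp2 may be knocked a few centimetres aside while the robot is not near it.
Once in a run the grip may slacken for a moment while it holds something.
It also fails if it takes over 210 s, if anything falls off the work surface, if the arm or the gripper's body presses on something with over 40 N, if the wrist force passes 120 N, or if a joint passes its speed limit or range.

## Working session

There is one attempt and no reset: what is moved stays moved. The work goes in short steps, each a Python script; the robot and the scene stay as the last script left them, time stands still between calls to the robot, and variables do not carry over. Pictures are saved under pics/ and viewed, at most 14 in all, crops included, and the job is handed in when it is done.

```bash
ls; mkdir -p pics
python3 - <<'E'
from rig import arm
import cv2
for n in("top","side"):
    cv2.imwrite(f"pics/{n}0.png",arm.snapshot(n)[:,:,::-1])
    c=arm.get_calibration(n);print(c["intrinsics"],c["cam_to_world"])
print(arm.grip_depth,arm.current_t(),arm.current_tool_rot())
E
```

```text
pics
[[504.02062754   0.         276.3092895 ]
 [  0.         504.02062754 211.66948573]
 [  0.           0.           1.        ]] [[-1.89206281e-02 -9.94616675e-01  1.01880709e-01  3.93698517e-01]
 [-9.99820988e-01  1.88179289e-02 -1.96911833e-03 -2.35094607e-02]
 [ 4.13339773e-05 -1.01899729e-01 -9.94794674e-01  1.36306332e+00]
 [ 0.00000000e+00  0.00000000e+00  0.00000000e+00  1.00000000e+00]]
[[516.28297638   0.         283.52598193]
 [  0.         516.28297638 203.02438112]
 [  0.           0.           1.        ]] [[ 0.42761831 -0.50930466  0.74682751 -0.72045672]
 [-0.90395525 -0.2384268   0.35498952 -0.61159473]
 [-0.00273413 -0.82689868 -0.56234429  1.011244  ]
 [ 0.          0.          0.          1.        ]]
0.0188 0.1 [[ 9.65923589e-01  2.58827346e-01 -1.61582429e-04]
 [ 2.58827371e-01 -9.65923030e-01  1.04499972e-03]
 [ 1.14398315e-04 -1.05121184e-03 -9.99999441e-01]]
```

View pics/top0.png

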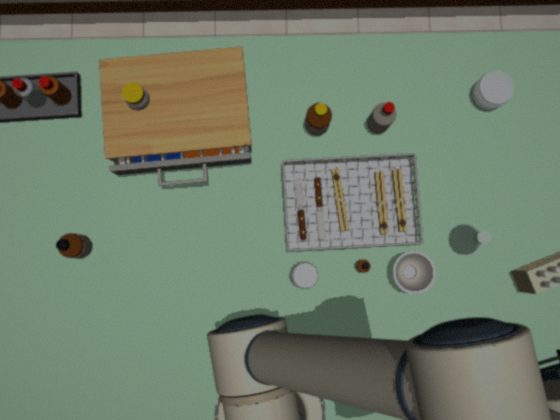

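View pics/side0.png

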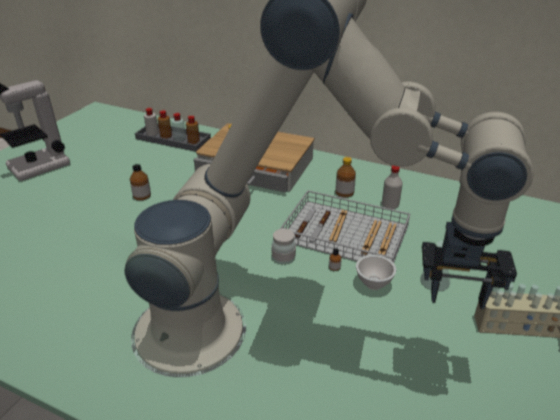

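```bash
cat > h.py <<'E'
import numpy as np, cv2
from rig import arm
CAL={}
def ray(n,u,v):
    c=CAL.setdefault(n,arm.get_calibration(n)); T=c["cam_to_world"]
    return T[:3,3],T[:3,:3]@np.linalg.solve(c["intrinsics"],[u,v,1.])
def pt(u,v,z,n="top"):
    o,d=ray(n,u,v); return o+d*(z-o[2])/d[2]
def tri(a,b):   # a: pixel in top, b: pixel in side
    o,d=ray("top",*a); p,e=ray("side",*b)
    s=np.linalg.lstsq(np.c_[d,-e],p-o,rcond=None)[0]
    x,y=o+d*s[0],p+e*s[1]; return (x+y)/2,np.linalg.norm(x-y)
def R(yaw):     # tool down, closing line (tool y) at yaw+90deg; tool x along yaw
    c,s=np.cos(yaw),np.sin(yaw); return np.array([[c,s,0],[s,-c,0],[0,0,-1.]])
def save(name,n="top",box=None,k=1):
    im=arm.snapshot(n)[:,:,::-1]
    if box: im=im[box[1]:box[3],box[0]:box[2]]
    cv2.imwrite(f"pics/{name}.png",cv2.resize(im,None,fx=k,fy=k,interpolation=cv2.INTER_CUBIC))
E
python3 - <<'E'
from h import *
save("bas","top",(275,145,430,260),5); save("drw","top",(90,100,260,195),4.7)
E
```

```text
(no output)
```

View pics/bas.png

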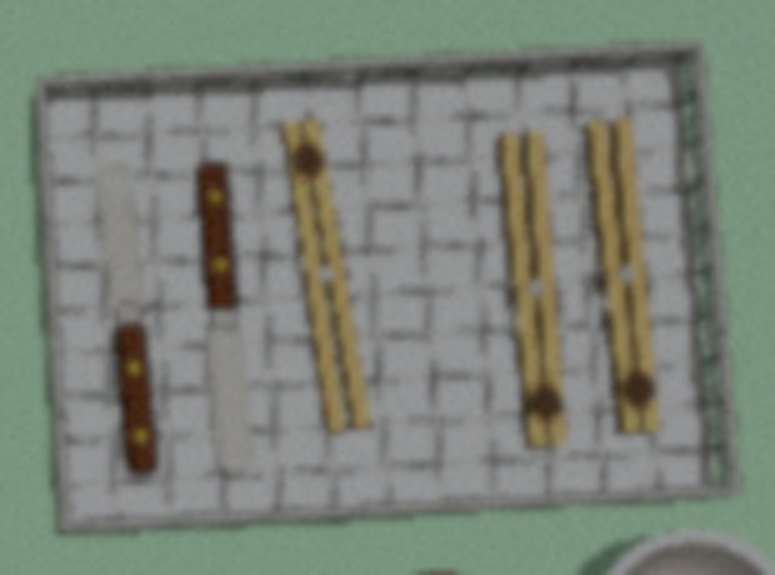

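View pics/drw.png

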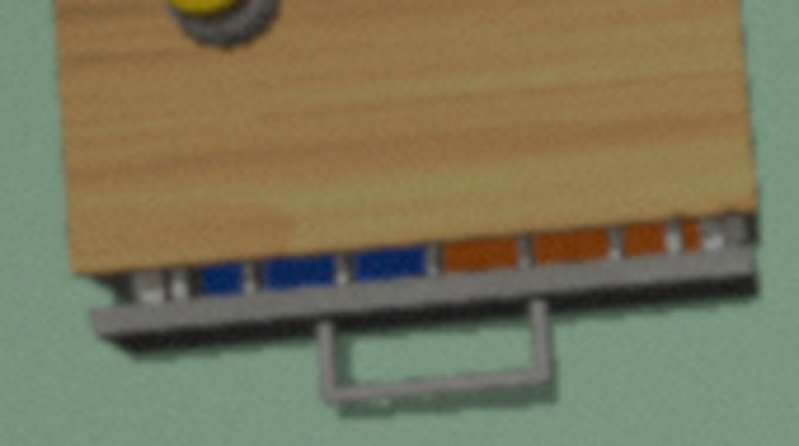

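Run:
```python
from h import *
f=lambda u,v:(90+u/4.7,100+v/4.7)
a=pt(*f(330,395),.056);b=pt(*f(547,376),.056)
print("handle",a,b,(a+b)/2); d=a-b
print("yaw",np.degrees(np.arctan2(-d[0],d[1])),np.linalg.norm(d))
p=pt(*f(75,272),.092);q=pt(*f(757,210),.092);d=p-q
print("unit",p,q,(p+q)/2,np.degrees(np.arctan2(-d[0],d[1])),np.linalg.norm(d))
p=pt(*f(92,320),.078);q=pt(*f(755,258),.078);d=p-q
print("panel",p,q,(p+q)/2,np.degrees(np.arctan2(-d[0],d[1])),np.linalg.norm(d))
g=lambda u,v:(275+u/5,145+v/5)
for n,A,B,z in [("spA",(137,470),(117,165),.012),("spB",(211,163),(234,470),.012),("clA",(352,430),(300,122),.02),("clB",(522,132),(548,445),.02),("clC",(608,120),(639,432),.02)]:
    A=pt(*g(*A),z);B=pt(*g(*B),z);d=B-A
    print(n,(A+B)/2,np.degrees(np.arctan2(d[1],d[0])),np.linalg.norm(d))
```

```text
handle [0.60610804 0.27682268 0.056     ] [0.6145419 0.1557568 0.056    ] [0.61032497 0.21628974 0.056     ]
yaw 3.984982454112907 0.12135928982055832
unit [0.67071253 0.40789081 0.092     ] [0.69813275 0.03557001 0.092     ] [0.68442264 0.22173041 0.092     ] 4.212044200932564 0.37332914554311497
panel [0.64673396 0.40287483 0.078     ] [0.67452258 0.03769677 0.078     ] [0.66062827 0.2202858  0.078     ] 4.351598781148411 0.36623383790116004
spA [ 0.53994009 -0.09127021  0.012     ] 2.3677647187657023 0.16575098161620488
spB [ 0.53951505 -0.14277317  0.012     ] -177.32259452707612 0.16690863592296445
clA [ 0.55947619 -0.19819314  0.02      ] 7.706719686741927 0.16863200017009985
clB [ 0.55061289 -0.31017937  0.02      ] -177.5867560432043 0.16950061352779228
clC [ 0.55646728 -0.3579602   0.02      ] -176.87100736092458 0.16927385187805682
```

Run:
```python
from h import *
yaw=np.radians(4.2);u=np.array([np.cos(yaw),np.sin(yaw),0])
H=np.array([.6103,.2163,.054-arm.grip_depth+.002]); 
for y in (90,-90):
    r=R(yaw+np.radians(y)); print(y,[np.round(arm.solve_ik(H-u*k+[0,0,z],r),0) if arm.solve_ik(H-u*k+[0,0,z],r) is not None else None for k,z in((0,0),(.2,0),(0,.12))])
best=min((90,-90),key=lambda y:abs(arm.solve_ik(H,R(yaw+np.radians(y)))[5]))
r=R(yaw+np.radians(best))
arm.grip(.032)
arm.move_to(H+[0,0,.12],r); arm.move_l(H,feed=.1)
arm.grip(.0); print(arm.current_width(),arm.current_grasp_force())
arm.move_l(H-u*.195,feed=.1); print(arm.current_force())
k=.195
for i in range(6):
    k+=.004; arm.move_l(H-u*k,feed=.03); F=arm.current_force()@u; print(k,F)
    if abs(F)>12: break
arm.sleep(.3);print(arm.current_force(),arm.current_ee_pos(),arm.current_width(),arm.current_t())
arm.grip(.03); print(arm.current_ee_pos()); arm.move_l(arm.current_ee_pos()+[0,0,.15],feed=.15)
save("open"); print(arm.current_t())
```

```text
90 [array([14., 41., 83., -0., 56., 10.]), array([ 19.,  31., 111.,  -0.,  38.,  14.]), array([14., 33., 77., -0., 69., 10.])]
-90 [array([  14.,   41.,   83.,   -0.,   56., -170.]), array([  19.,   31.,  111.,   -0.,   38., -166.]), array([  14.,   33.,   77.,   -0.,   69., -170.])]
0.00920074364619286 29.999996423721313
[ 0.53839794 -5.96834885 10.73213041]
0.199 -1.225602110133817
0.203 15.850824229441065
[ 16.43973636 -10.93984155  -6.3907435 ] [0.41002291 0.20124119 0.03748689] 0.009533835432463892 9.2667
[0.4075592  0.20143126 0.03715037]
10.9833
```

View pics/open.png

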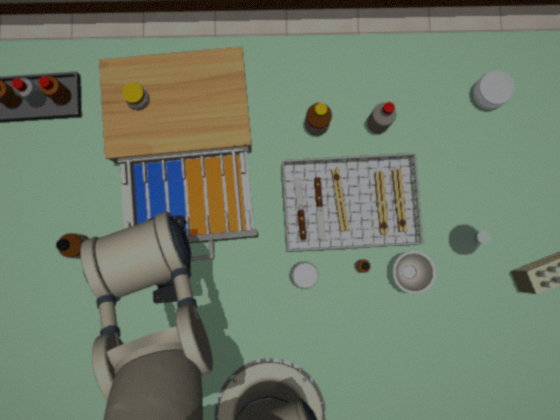

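```bash
cat >> h.py <<'E'
def wrap(a): return (a+np.pi)%(2*np.pi)-np.pi
def rects(mask,z,lo,hi):
    """long thin blobs of a mask as (centre, yaw mod pi, length) in the world at height z"""
    out=[]
    for c in cv2.findContours(mask,cv2.RETR_EXTERNAL,cv2.CHAIN_APPROX_NONE)[0]:
        if len(c)<12: continue
        P=np.array([pt(u,v,z)[:2] for u,v in c[:,0]]); 
        (x,y),(w,h),_=r=cv2.minAreaRect((P*1000).astype(np.float32))
        if not lo<max(w,h)<hi or min(w,h)>45: continue
        vx,vy=cv2.fitLine((P*1000).astype(np.float32),cv2.DIST_L2,0,.01,.01)[:2,0]
        out.append((np.array([x,y])/1000,np.arctan2(vy,vx),max(w,h),min(w,h)))
    return out
def masks(im):
    h=cv2.cvtColor(im,cv2.COLOR_RGB2HSV).astype(int);H,S,V=h[...,0],h[...,1],h[...,2]
    tan=((H>12)&(H<32)&(S>70)&(V>95)); brown=((H<13)|(H>170))&(S>90)&(V<115)&(V>25)
    f=lambda m:cv2.morphologyEx(m.astype(np.uint8)*255,cv2.MORPH_CLOSE,np.ones((3,3)))
    return f(tan|brown),f(brown)
def find(im,box=(281,154,425,252)):
    m=np.zeros(im.shape[:2],np.uint8); m[box[1]:box[3],box[0]:box[2]]=255
    t,b=masks(im)
    cl=rects(t&m,.018,140,190); sp=rects(t&m,.016,65,110)
    return sp,cl
E
python3 - <<'E'
from h import *
arm.move_to([.53,-.1,.2],R(np.radians(2.4)))
im=arm.snapshot("top");cv2.imwrite("pics/b2.png",im[:,:,::-1])
im0=cv2.imread("pics/open.png")[:,:,::-1]
sp,cl=find(im0)
for n,l in(("sp",sp),("cl",cl)):
    for r in l: print(n,r[0],np.degrees(r[1]),r[2:])
h=cv2.cvtColor(im,cv2.COLOR_RGB2HSV).astype(int);H,S,V=h[...,0],h[...,1],h[...,2]
yaw=np.radians(4.2);u=np.array([np.cos(yaw),np.sin(yaw)]);v=np.array([-u[1],u[0]]);Hc=np.array([.4095,.2014])
box=np.zeros_like(H,bool);box[165:232,110:262]=1
for n,m in(("blue",(H>100)&(H<130)&(S>120)),("or",(H<20)&(S>150)&(V>90))):
    rr,cc=np.nonzero(m&box); P=np.array([pt(a,b,.019)[:2]-Hc for a,b in zip(cc,rr)])
    print(n,len(P),np.percentile(P@v,[.3,1,50,99,99.7]),np.percentile(P@u,[0.3,1,50,99,99.7]))
E
```

```text
sp [ 0.49716885 -0.09329747] 4.186216 (75.87886810302734, 13.902466773986816)
sp [ 0.58421912 -0.13935852] 3.3894188 (74.1826400756836, 13.43860912322998)
cl [ 0.55141687 -0.30803137] 2.812603 (166.1735076904297, 22.634967803955078)
cl [ 0.55854175 -0.35691403] 3.4160554 (166.6591033935547, 22.566518783569336)
cl [ 0.56097137 -0.19706956] 7.0768924 (167.5010223388672, 22.11246681213379)Traceback (most recent call last):
  File "<stdin>", line 12, in <module>
  File "h.py", line 8, in pt
    o,d=ray(n,u,v); return o+d*(z-o[2])/d[2]
        ~~~^^^^^^^
  File "h.py", line 5, in ray
    c=CAL.setdefault(n,arm.get_calibration(n)); T=c["cam_to_world"]
                       ~~~~~~~~~~~~~~~~~~~^^^
ValueError: time passes only in moves, steps and waits
```

View pics/b2.png

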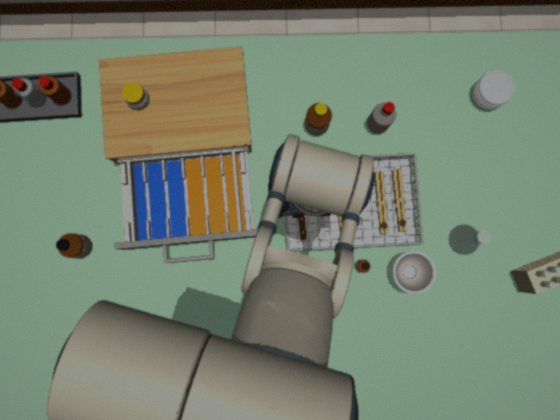

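```bash
sed -i 's/    c=CAL.setdefault.*/    if n not in CAL: CAL[n]=arm.get_calibration(n)\n    c=CAL[n]; T=c["cam_to_world"]/' h.py
python3 - <<'E'
from h import *
im=cv2.imread("pics/b2.png")[:,:,::-1]
h=cv2.cvtColor(np.ascontiguousarray(im),cv2.COLOR_RGB2HSV).astype(int);H,S,V=h[...,0],h[...,1],h[...,2]
a=pt(164,260.5,.058);b=pt(213.5,257.5,.058);print("handle",(a+b)/2,np.degrees(np.arctan2(b[0]-a[0],a[1]-b[1])))
yaw=np.radians(4.2);u=np.array([np.cos(yaw),np.sin(yaw)]);v=np.array([-u[1],u[0]]);Hc=np.array([.4095,.2014])
box=np.zeros_like(H,bool);box[165:245,110:262]=1
for n,m in(("blue",(H>100)&(H<130)&(S>120)),("or",(H<20)&(S>150)&(V>90))):
    rr,cc=np.nonzero(m&box); P=np.array([pt(a,b,.019)[:2]-Hc for a,b in zip(cc,rr)])
    q=P@v; q=q[abs(P@u-.164)<.04]
    print(n,len(P),np.percentile(q,[.3,1,50,99,99.7]),np.percentile(P@u,[0.3,1,50,99,99.7]),arm.current_t())
E
```

```text
handle [0.4089895  0.20189936 0.058     ] 2.3727888256902507
blue 2928 [0.00796406 0.00880374 0.07322522 0.137989   0.13872152] [0.06410521 0.06533218 0.16204162 0.26119382 0.26441493] 12.2667
or 2693 [-0.14715671 -0.14634206 -0.06865335 -0.00515691 -0.00434674] [0.0656044  0.06654162 0.15577819 0.24857379 0.25177194] 12.2667
```

Run:
```python
from h import *
im=cv2.imread("pics/b2.png")[145:275,105:265]
im=cv2.resize(im,None,fx=4.6,fy=4.6,interpolation=cv2.INTER_CUBIC)
K=np.array(arm.get_calibration("top")["intrinsics"]);T=arm.get_calibration("top")["cam_to_world"]
yaw=np.radians(4.2);u=np.array([np.cos(yaw),np.sin(yaw),0]);v=np.array([-u[1],u[0],0])
H=np.array([.4095,.2014,.054])
for y in(130,78,26,-26,-78,-130):
  for x in(58,164,270):
    p=H+u*x/1e3+v*y/1e3+[0,0,-.035]; c=K@(T[:3,:3].T@(p-T[:3,3])); q=(c[:2]/c[2]-[105,145]+.5)*4.6
    cv2.circle(im,tuple(int(t) for t in q),4,(0,255,0),-1)
cv2.imwrite("pics/d3.png",im)
```

```text
(no output)
```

View pics/d3.png

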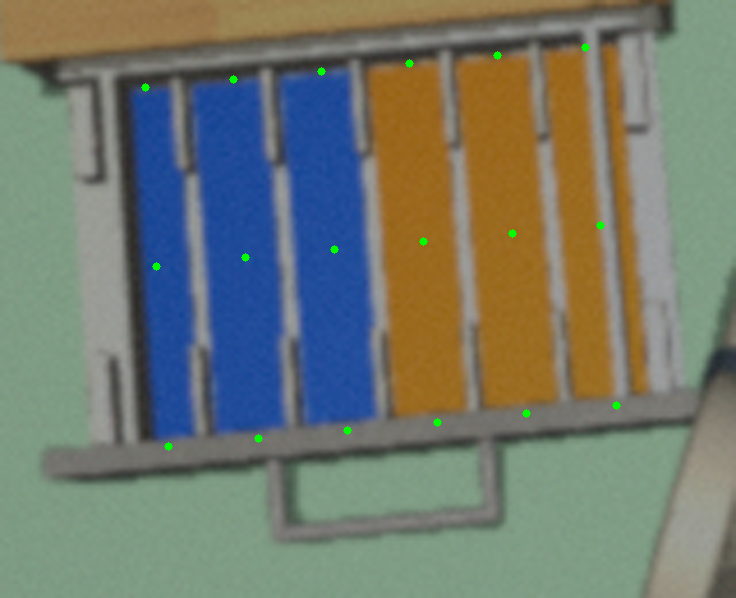

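Run:
```python
from h import *
arm.move_joints([-60]+list(arm.current_joint_positions()[1:]))
save("s4","side",(150,110,350,250),4)
```

```text
(no output)
```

View pics/s4.png

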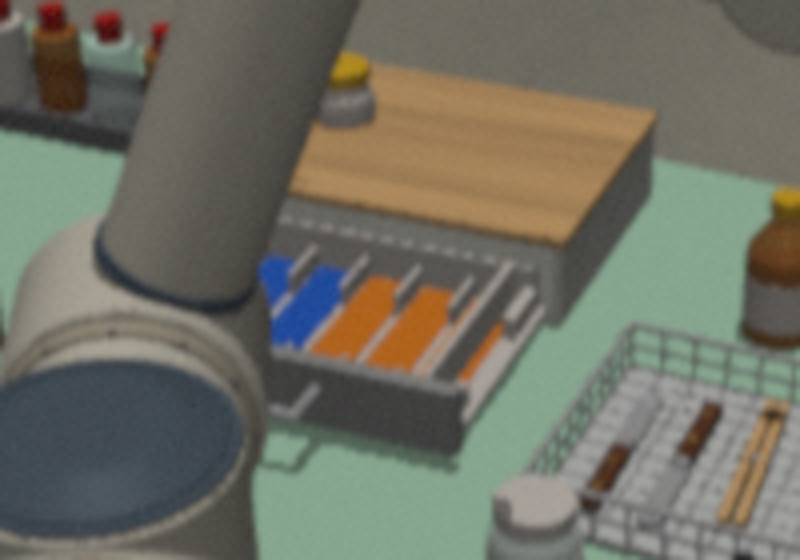

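Run:
```python
from h import *
yaw=np.radians(4.2);u=np.array([np.cos(yaw),np.sin(yaw),0]);v=np.array([-u[1],u[0],0])
H=np.array([.4095,.2014,0])
f=lambda a,b:(105+a/4.6,145+b/4.6)
def s(n,p): d=p-H; print(n,np.round([d@u*1e3,d@v*1e3,p[2]*1e3]))
for n,q in(("Rbar in",(597,212)),("Rbar out",(611,212)),("Lbar in",(133,240)),("Lbar out",(105,240)),("panelL",(42,455)),("panelR",(697,395))):
    for z in(.019,.059,.078): s(f"{n} z{z}",pt(*f(*q),z))
# side/top correspondences: far and near end of bar
g=lambda a,b:(150+a/4,110+b/4)
for a,b in(((592,40),(508,263)),((621,398),(424,378))):
    p,e=tri(f(*a),g(*b)); s("tri err%.1fmm"%(e*1e3),p)
```

```text
Rbar in z0.019 [ 171. -130.   19.]
Rbar in z0.059 [ 165. -132.   59.]
Rbar in z0.078 [ 162. -134.   78.]
Rbar out z0.019 [ 170. -138.   19.]
Rbar out z0.059 [ 164. -140.   59.]
Rbar out z0.078 [ 161. -142.   78.]
Lbar in z0.019 [179. 142.  19.]
Lbar in z0.059 [173. 131.  59.]
Lbar in z0.078 [170. 126.  78.]
Lbar out z0.019 [181. 158.  19.]
Lbar out z0.059 [174. 147.  59.]
Lbar out z0.078 [171. 141.  78.]
panelL z0.019 [ 59. 202.  19.]
panelL z0.059 [ 56. 189.  59.]
panelL z0.078 [ 55. 183.  78.]
panelR z0.019 [  58. -179.   19.]
panelR z0.059 [  56. -180.   59.]
panelR z0.078 [  54. -180.   78.]
tri err2.4mm [ 263. -139.   64.]
tri err11.2mm [  59. -143.   72.]
```

```bash
cat >> h.py <<'E'
YAW=np.radians(4.2);U=np.array([np.cos(YAW),np.sin(YAW),0]);W=np.array([-U[1],U[0],0]);HC=np.array([.4095,.2014,0])
def dr(x,y,z): return HC+U*x+W*y+[0,0,z]   # drawer-handle frame -> world (drawer open), z above the bench
E
python3 - <<'E'
from h import *
arm.move_to(dr(.164,-.136,.2),R(YAW)); arm.grip(0); arm.move_l(dr(.164,-.136,.08))
f0=arm.current_force()
for z in np.arange(.074,.029,-.004):
    arm.move_l(dr(.164,-.136,z),feed=.04); F=arm.current_force()-f0
    print(round(z,3),np.round(F,1))
    if F[2]>6: break
arm.move_l(dr(.164,-.136,.2),feed=.2);print(arm.current_t())
E
```

```text
0.074 [ 0.1 -0.3  0.4]
0.07 [ 0.2  0.4 -1.6]
0.066 [-0.1  0.5 -1. ]
0.062 [ 0.6  1.2 -0.3]
0.058 [ 2.   0.4 14.9]
19.5583
```

Run:
```python
from h import *
def touch(y,s,x,z=.040):
    arm.move_to(dr(x,y,.16),R(YAW)); arm.move_l(dr(x,y,z),feed=.15); arm.sleep(.1)
    f0=arm.current_force()
    for k in range(1,25):
        arm.move_l(dr(x,y+s*k*.002,z),feed=.05); F=(arm.current_force()-f0)@W
        if abs(F)>5: break
    p=arm.current_ee_pos()-HC; print(x,s,np.round([p@U,p@W],4),F,arm.current_width()); arm.move_l(dr(x,y+s*k*.002-s*.006,z)); arm.move_l(dr(x,y,.16),feed=.25)
touch(-.100,-1,.164)
touch(-.086,-1,.245,.036)   # also finds the partition 5/6 at the back? (22 high, top .041)
touch(.1,1,.164); print(arm.current_t())
```

```text
0.164 -1 [ 0.164  -0.1238] 23.026363759108914 0.0005690032938409284
0.245 -1 [ 0.245  -0.0908] 10.960843944428689 0.0003542254107700856
0.164 1 [0.1639 0.1262] -16.306793059290467 0.000510193930092495
34.4917
```

```bash
cat >> h.py <<'E'
HC=HC+W*.0013
def locate(kind,near,head):
    """grasp reference (origin xy, yaw with blade/jaw ahead) of the implement nearest a prior"""
    sp,cl=find(arm.snapshot("top")); l=sp if kind=="sp" else cl; c=[]
    for p,a,L,_ in l:
        if abs(wrap(a-head))>np.pi/2: a=wrap(a+np.pi)
        d=np.array([np.cos(a),np.sin(a)]); c.append((p+d*.044 if kind=="sp" else p,a))
    print("seen",[(np.round(p,3),round(np.degrees(a))) for p,a in c])
    return min(c,key=lambda t:np.linalg.norm(t[0]-near))
def pick(kind,near,head,zt=.009,op=.036):
    o,a=locate(kind,near,head); s=-.024 if kind=="sp" else 0.
    d=np.array([np.cos(a),np.sin(a)]); g=np.r_[o+d*s,zt]
    best=None
    for f in(0,np.pi):
        q=arm.solve_ik(g+[0,0,.15],R(a+f)); r=arm.solve_ik(dr(.164,0,.2),R(YAW+f))
        if q is None or r is None: continue
        k=abs(q[5]-r[5])+abs(q[5]-arm.current_joint_positions()[5])
        if best is None or k<best[0]: best=(k,f)
    f=best[1]
    arm.move_to(g+[0,0,.15],R(a+f)); arm.grip(op); arm.move_l(g+[0,0,.03],feed=.25); arm.move_l(g,feed=.08)
    arm.grip(0); w=arm.current_width(); arm.move_l(g+[0,0,.05],feed=.12); arm.move_l(g+[0,0,.17],feed=.3)
    print("picked",o,np.degrees(a),"w",w,arm.current_width(),"f",f); return s,f
def place(s,f,y,z=.023,op=.036):
    arm.move_to(dr(.164+s,y,.17),R(YAW+f)); print("over",arm.current_width())
    if arm.current_width()<.012: return False
    arm.move_l(dr(.164+s,y,z+.03),feed=.25); arm.move_l(dr(.164+s,y,z),feed=.06); print("low",arm.current_width())
    arm.grip(op); arm.move_l(dr(.164+s,y,.17),feed=.2); print("t",arm.current_t()); return True
E
python3 - <<'E'
from h import *
s,f=pick("sp",(.54,-.091),0); place(s,f,.078)
save("p1")
E
```

```text
seen [(array([ 0.541, -0.09 ]), 4), (array([ 0.628, -0.136]), 4)]
picked [ 0.54091014 -0.08972676] 4.4831867 w 0.017585635863228456 0.017470933807611395 f 0
over 0.017673956095374036
low 0.017634462603701242
t 43.5
```

View pics/p1.png

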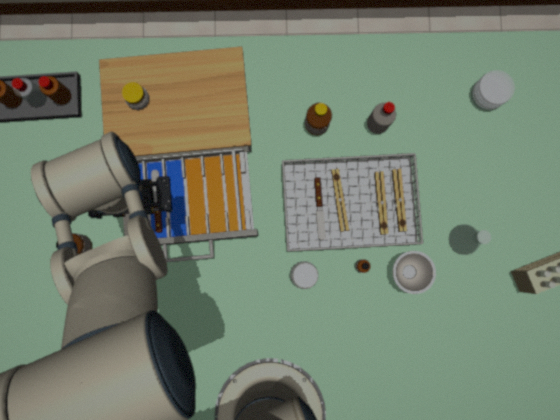

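Run:
```python
from h import *
for k,n,h,y in(("sp",(.5395,-.14),np.pi,.026),("cl",(.56,-.197),0,-.026),("cl",(.551,-.308),np.pi,-.078)):
    s,f=pick(k,n,h)
    if not place(s,f,y): break
```

```text
seen [(array([ 0.54 , -0.142]), -176)]
picked [ 0.54029749 -0.14207198] -176.30812 w 0.017705769536403956 0.017911968321711314 f 3.141592653589793
over 0.018260353440434023
low 0.01756987297158921
t 52.95
seen [(array([ 0.551, -0.308]), 3), (array([ 0.561, -0.197]), 8)]
picked [ 0.56114905 -0.19704898] 7.5615187 w 0.02119116343762512 0.02062867689940174 f 3.141592653589793
over 0.02114876168400784
low 0.02127500087159238
t 61.5
seen [(array([ 0.551, -0.308]), -177), (array([ 0.572, -0.357]), -177)]
picked [ 0.55141687 -0.30803137] -177.17197 w 0.02106516145665482 0.021060501773499777 f 3.141592653589793
over 0.021170596646803538
low 0.021351024727708497
t 71.275
```

Run:
```python
from h import *
s,f=pick("cl",(.565,-.357),np.pi,zt=.0155)
im=arm.snapshot("top")[:,:,::-1]
cv2.imwrite("pics/d5.png",cv2.resize(np.hstack([im[140:265,105:260],im[140:265,275:430]]),None,fx=2.5,fy=2.5,interpolation=cv2.INTER_CUBIC))
print(f,arm.current_width(),arm.current_t())
```

```text
seen [(array([ 0.559, -0.357]), -177)]
picked [ 0.55854242 -0.35686523] -176.75934 w 0.020990679417751262 0.021139413022131133 f 3.141592653589793
3.141592653589793 0.021208529488748032 76.3583
```

View pics/d5.png

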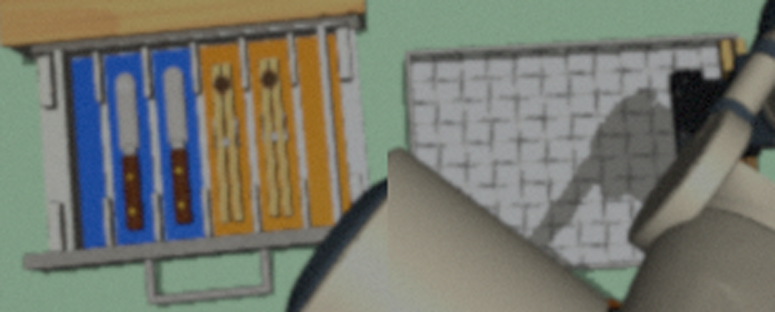

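Run:
```python
from h import *
im=arm.snapshot("top"); h=cv2.cvtColor(im,cv2.COLOR_RGB2HSV).astype(int);H,S,V=h[...,0],h[...,1],h[...,2]
print(h[190,193:240].tolist()[::2])
box=np.zeros_like(H,bool);box[160:233,186:228]=1
org=(H<22)&(S>170)&(V>90)
tan=(H>12)&(H<32)&(S>70)&(S<175)&(V>110)
m=cv2.morphologyEx((tan&box).astype(np.uint8)*255,cv2.MORPH_CLOSE,np.ones((3,3)))
for c,a,L,w in rects(m,.033,100,200): d=np.r_[c,0]-HC; print("cl",np.round([d@U,d@W],4),np.degrees(a),L,w)
box[:]=0;box[160:233,130:187]=1
m=masks(im)[1]&(box*255).astype(np.uint8)
for c,a,L,w in rects(m,.03,55,120): d=np.r_[c,0]-HC; print("sp",np.round([d@U,d@W],4),np.degrees(a),L,w)
b=(org&(np.arange(560)>185)&(np.arange(420)[:,None]>150)&(np.arange(420)[:,None]<235)).astype(np.uint8)*255
E=[(r,np.nonzero(org[r,180:240])[0][0]+180) for r in range(162,230)]
P=np.array([pt(u,v,.019)[:2] for v,u in E]);vx,vy=cv2.fitLine((P*1000).astype(np.float32),cv2.DIST_HUBER,0,.01,.01)[:2,0];print("boundary yaw",np.degrees(np.arctan(vy/vx)))
```

```text
[[21, 117, 137], [19, 130, 118], [21, 104, 154], [20, 58, 124], [18, 205, 144], [16, 102, 153], [30, 8, 154], [15, 130, 155], [17, 150, 129], [21, 104, 149], [21, 104, 140], [20, 119, 144], [21, 109, 138], [17, 140, 115], [18, 187, 157], [17, 70, 156], [17, 31, 148], [18, 186, 151], [19, 206, 152], [18, 205, 154], [19, 190, 156], [17, 65, 156], [0, 0, 138], [18, 174, 133]]
sp [0.1201 0.0782] 4.289515 73.0816650390625 12.695396423339844
boundary yaw 4.4141903
```

Run:
```python
from h import *
s,f=0,np.pi; y=-.1205
arm.move_to(dr(.164,y,.17),R(YAW+f)); print(arm.current_width())
arm.move_l(dr(.164,y,.085),feed=.2); arm.move_l(dr(.164,y,.0635),feed=.05); print(arm.current_width(),arm.current_force())
arm.grip(.04); arm.sleep(.3); arm.move_l(dr(.164,y,.2),feed=.2)
q=arm.current_joint_positions(); q=[q[0]-60]+list(q[1:]); arm.move_joints(q); arm.sleep(.1)
save("d6","top",(105,140,265,270),4.6); print(arm.current_t())
```

```text
0.021227536897164893
0.02123797258521334 [-0.4287574  -0.55135134 -1.01885299]
83.6333
```

View pics/d6.png

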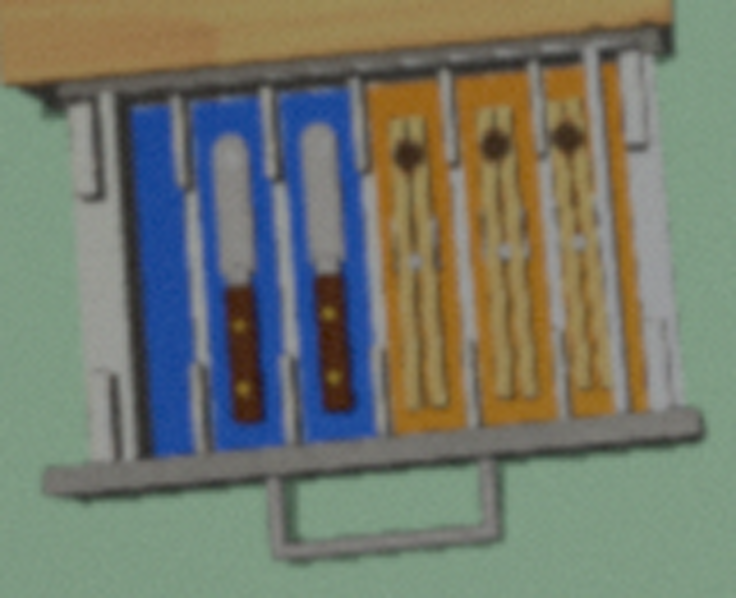

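Run:
```python
from h import *
y=-.1205
arm.move_to(dr(.194,y,.17),R(YAW+np.pi)); arm.grip(0)
for x in(.194,.13):
    arm.move_l(dr(x,y,.08),feed=.25); arm.move_l(dr(x,y,.045),feed=.1); arm.sleep(.1); f0=arm.current_force()
    for z in np.arange(.043,.030,-.0015):
        arm.move_l(dr(x,y,z),feed=.03); F=(arm.current_force()-f0)[2]
        if F>6: break
    print(x,z,arm.current_ee_pos()[2],F); arm.move_l(dr(x,y,.08),feed=.2)
arm.move_l(dr(.13,y,.15),feed=.25); print(arm.current_t())
```

```text
0.194 0.03399999999999999 0.035221886394408077 15.18043446858345
0.13 0.03399999999999999 0.03518509879257062 16.56127873485829
93.3333
```

Run:
```python
from h import *
H=dr(-.001,0,.054-arm.grip_depth+.002)
r=R(YAW+np.pi/2)
arm.move_to(H+[0,0,.14],r); arm.grip(.032); arm.move_l(H+[0,0,.04],feed=.2); arm.move_l(H,feed=.1)
arm.grip(0); print(arm.current_width(),arm.current_force())
arm.move_l(H+U*.21,feed=.07); print(arm.current_force()); k=.21
while k<.235:
    k+=.002; arm.move_l(H+U*k,feed=.02); F=arm.current_force()@U
    if F<-14: break
print(k,F,arm.current_ee_pos()); arm.sleep(.2)
arm.grip(.03); arm.move_l(arm.current_ee_pos()+[0,0,.16],feed=.15)
q=arm.current_joint_positions(); arm.move_joints([q[0]-70]+list(q[1:])); arm.sleep(.2)
save("end"); print(arm.current_t())
```

```text
0.009182281502896773 [ 5.28178369 -0.69890833  4.99699326]
[-0.95412913  5.04615259  7.16760591]
0.224 -14.762645411806995 [0.62932669 0.21958113 0.03771022]
107.1333
```

View pics/end.png

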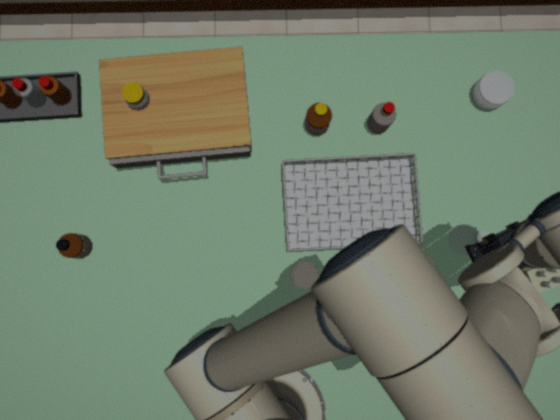

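```bash
python3 -c "
from rig import arm
print(arm.current_force()); print(arm.sign_off())"
```

```text
[-0.73496243  0.51436729  0.26531736]
the job is handed in; nothing more can be done
None
```

The basket is empty: the two spatulas lie in blue compartments and the three test-tube holders in orange ones, blade or jaw ends to the back, the drawer is pushed to its shut stop, no bystander was seen to move, and the job is handed in at about 107 s (no verdict came back).

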